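Make up the two workshop kits

ROBOT

A 7-joint arm with a two-finger parallel gripper is mounted at the origin on a cart in front of the work surface, level with it; the furniture and walls round the work are solid. World frame = base frame: x ahead of the robot, y to its left, z up, the work surface at z = 0. Lengths are in m, angles in rad, forces in N, time in s.
With the tool pointing down it reaches from about 0.425 to 0.875 m from the base axis. Payload 8.4 kg.
Tool frame: the origin (TCP) lies at the very end of the fingers, on their centre line; the grasp point (between the pads) lies 19 mm behind it (env.grip_depth is the distance from the TCP to the grasp point, in m); z points along the fingers, y is the line along which they close (so a half turn about z gives the same grasp; the last joint's range is limited). The gripper opens to 85 mm and grips with 20 to 120 N. Pads are 22 mm wide; open, the fingers measure 114 mm over their backs; the gripper's body (76 mm by 85 mm) begins 54 mm behind the grasp point. The pads swing forward as they close: fully open they stand 13 mm farther back than shut.
Start: joints at [1.069, 0.333, 0.04, 1.465, -0.013, 1.343, -0.059], TCP at [0.255, -0.598, 0.231] pointing down, gripper open.
Joint ranges: [-2.58, 2.58], [-0.38, 2.09], [-1.3, 1.39], [0.25, 2.4], [-1.5, 4.64], [0.08, 2.09], [-2.65, 2.65]. Speed limits (rad/s): [2.22, 2.22, 2.79, 2.79, 3.14, 3.14, 3.14].

INTERFACE

Orientations are given as a unit quaternion [x, y, z, w].
In Python, from plant import env, camera, get_calibration gives the robot as it stands. The module is installed in compiled form; this text tells all that it offers. Calls block until the motion is done:
- env.goto(position, orientation): joint-space move of the TCP to a pose.
- env.movel(position, attitude=None, speed=0.15): straight line of the TCP; attitude=None keeps the orientation; speed is the mean speed in m/s.
- env.movej(angles): joint-space move.
- env.command_gripper(opening, squeeze=None): opening from 0.0 (shut) to 1.0 (fully open); squeeze is the grip in N (None keeps the last); returns when the fingers have stopped.
- env.dwell(seconds).
- env.inverse_kinematics(position, orientation): joint angles nearest the present ones, or None.
- camera(name): name is "scene" or "top" or "wrist"; returns the picture (384x512x3 uint8, red, green, blue); there is no depth.
- get_calibration(name): a dict with "fx", "fy", "cx", "cy" (pixels), "R" (3x3) and "t" (3): a world point X has camera coordinates R X + t. Camera axes: x right, y down, z forward; pixel columns grow to the right and rows downward; lengths in m; the calibration is good to about 2 mm. A picture is of the moment at which its call begins: read the wrist's pose just before it. get_calibration takes no time and is no camera call; for the wrist camera it gives the pose at the moment of the call.
A pose or a line that the arm cannot do raises env.Unreachable and nothing moves.
- env.finish_job(): hands the job in; it is judged then, once.
Readings, each from a call of its own:
- env.read_time_s(): time.
- env.read_joint_pos(): joint angles.
- env.read_dq(): joint speeds.
- env.read_tau(): joint torques, N m.
- env.read_tool_pos(): TCP position.
- env.read_orientation(): TCP orientation.
- env.read_ft_force(): force on the tool from outside, world axes, zero at the start.
- env.read_ft_torque(): the same for the moment, N m.
- env.read_grip_width(): opening from 0.0 (shut) to 1.0 (fully open).
- env.read_grasp_force(): force on a finger pad.
Only numpy, scipy, OpenCV 4.12 (cv2) and the standard library are available. Lean on these libraries where they do the work, as an engineer would, in place of code of your own. Each camera call takes 0.05 s, during which the arm holds its last target. There are 200 camera calls.

TASK

Make up two workshop kits from the stock on the table. The painting kit is the stack of plywood fish, the small gesso pot and the slim paint bottle, in the tray with one oblong and two round nests (pot and bottle may take either round one); the card-making kit is the packet of cards and the square push punch, in the tray with one oblong and one square nest. Set each thing upright in a nest of its own shape, right down on the felt, let go of everything, and leave the big thinner bottle and the lever punch where they stand.

Things in the scene. Friction and masses are not known exactly. Their poses are not given: they have to be found in the camera images.
- paint_tray: Tray of the painting kit: flat plywood tray, 175 (x) x 128 (y) x 10 mm, dark wood frame, fixed. Origin: centre of its underside, z up. Nests 6 mm deep, felt floor 4 mm above the underside: oblong for the fish, 50 (x) by 70 (y) mm, centre (-44, 0) mm; two round, 48 mm across, centres (36, 29) and (36, -29) mm.
- card_tray: Tray of the card-making kit: flat plywood tray, 175 (x) x 128 (y) x 10 mm, dark wood frame, fixed. Origin: centre of its underside, z up. Nests 6 mm deep, felt floor 4 mm above the underside: oblong for the cards, 62 (x) by 92 (y) mm, centre (-43, 0) mm; square for the push punch, 68 x 68 mm, centre (39, 0) mm.
- fish_stack: Flat stack of five glued plywood fish, plain wood, 34 (x) x 53 (y) x 14 (z) mm, 20 g, lying flat, slightly staggered. Origin: centre of its underside; nose and tail lie along y; grasp across x.
- gesso_pot: Small black upright round pot with a white cap, 30 mm across, 48 mm high, 50 g. Origin: centre of its underside, z up.
- paint_bottle: Slim pale (greyish pink) upright squeeze bottle with a white cap, body 33 mm across and 64 mm high, 86 mm high in all, 70 g. Origin: centre of its underside, z up.
- card_packet: Packet of blank cards lying flat, blue sides and a white top, 46 (x) x 76 (y) x 28 (z) mm, 60 g; below its 2 mm thick top card the packet is 40 mm wide (from x = -19 to 21 mm). Origin: centre of its underside; grasp across x.
- push_punch: Paper punch with a square pale green body, 52 x 51 mm and 32 mm high, and a round light cap 39 mm across on top (49 mm high in all), 140 g; the cap does not move. Origin: centre of its underside, z up.
- lever_punch: The other punch, not wanted: an oval teal-blue body with a yellow lever on top, 46 x 69 x 46 mm. Origin: centre of its underside. It stays where it stands.
- thinner_bottle: The bigger bottle, not wanted: round, 49 mm across, 94 mm high, clear with a red band near the foot and a white screw cap. Origin: centre of its underside. It stays where it stands.
Things that resemble listed ones, but are neither listed nor needed, are in the scene too. Leave any green look-alike of the gesso_pot alone.

How it is judged:
At the end, for the whole second after the job is handed in: Fish, gesso pot and paint bottle in the paint tray, cards and push punch in the card tray, each in a nest of its shape: within 13 mm of its centre, underside 1 to 7.5 mm above the tray's, upright within 0.1 rad, free, at rest; thinner bottle and lever punch within 30 mm of their start (x of fish_stack in the frame of paint_tray between -0.057 and -0.031 m and y of fish_stack in the frame of paint_tray between -0.013 and 0.013 m and x of card_packet in the frame of card_tray between -0.056 and -0.03 m and y of card_packet in the frame of card_tray between -0.013 and 0.013 m and x of push_punch in the frame of card_tray between 0.026 and 0.052 m and y of push_punch in the frame of card_tray between -0.013 and 0.013 m and ((x of gesso_pot in the frame of paint_tray between 0.023 and 0.049 m and y of gesso_pot in the frame of paint_tray between 0.016 and 0.042 m and x of paint_bottle in the frame of paint_tray between 0.023 and 0.049 m and y of paint_bottle in the frame of paint_tray between -0.042 and -0.016 m) or (x of gesso_pot in the frame of paint_tray between 0.023 and 0.049 m and y of gesso_pot in the frame of paint_tray between -0.042 and -0.016 m and x of paint_bottle in the frame of paint_tray between 0.023 and 0.049 m and y of paint_bottle in the frame of paint_tray between 0.016 and 0.042 m)) and z of fish_stack in the frame of paint_tray between 0.001 and 0.0075 m and angle between each of fish_stack, gesso_pot, paint_bottle, card_packet, push_punch's own z axis and vertical below 0.1 rad and linear speed of each of fish_stack, gesso_pot, paint_bottle, card_packet, push_punch below 0.02 m/s and contact force between each of fish_stack, gesso_pot, paint_bottle, card_packet, push_punch and the fingers below 0.1 N and z of gesso_pot in the frame of paint_tray between 0.001 and 0.0075 m and z of paint_bottle in the frame of paint_tray between 0.001 and 0.0075 m and z of card_packet in the frame of card_tray between 0.001 and 0.0075 m and z of push_punch in the frame of card_tray between 0.001 and 0.0075 m and distance of each of lever_punch, thinner_bottle from where it was at the start of the episode below 0.03 m); the robot touches nothing.
It fails at once if the thinner bottle or the lever punch is moved by more than 30 mm or tipped (distance of any of lever_punch, thinner_bottle from where it was at the start of the episode above 0.03 m or angle between any of lever_punch, thinner_bottle's own z axis and vertical above 0.5 rad).
It also fails if it takes over 120 s, if anything falls off the work surface, if the arm or the gripper's body presses on something with over 40 N, if the wrist force passes 120 N, or if a joint passes its speed limit or range.

## Working session

There is one attempt and no reset: what is moved stays moved. The work goes in short steps, each a Python script; the robot and the scene stay as the last script left them, time stands still between calls to the robot, and variables do not carry over. Pictures are saved under pics/ and viewed, at most 14 in all, crops included, and the job is handed in when it is done.

```bash
mkdir -p pics; python3 - <<'E'
from plant import env,camera,get_calibration
import cv2
for n in ("top","scene"):
    im=camera(n)[:,:,::-1]; cv2.imwrite(f"pics/{n}0.png",cv2.resize(im,(800,600),interpolation=cv2.INTER_CUBIC))
    cv2.imwrite(f"pics/{n}0raw.png",im)
    c=get_calibration(n);print(n,c)
print(env.read_time_s(),env.read_orientation())
E
```

```text
top {'fx': 440.07700483842774, 'fy': 440.07700483842774, 'cx': 257.2050108699234, 'cy': 194.12041516349103, 'R': array([[-0.00870673, -0.99992016,  0.00915774],
       [-0.99819532,  0.00814683, -0.05949558],
       [ 0.05941622, -0.00965922, -0.99818656]]), 't': array([0.06063917, 0.53474123, 1.32037026])}
scene {'fx': 356.21964403605404, 'fy': 356.21964403605404, 'cx': 256.7971495732137, 'cy': 189.49824018625563, 'R': array([[-0.81211853, -0.58296821,  0.02472977],
       [-0.3140031 ,  0.40092211, -0.8606181 ],
       [ 0.49179828, -0.70668913, -0.5086501 ]]), 't': array([0.47866383, 0.17431061, 0.65124928])}
0.1 [ 9.79794715e-01  2.00004538e-01 -1.89693111e-04 -6.82872515e-04]
```

View pics/top0.png

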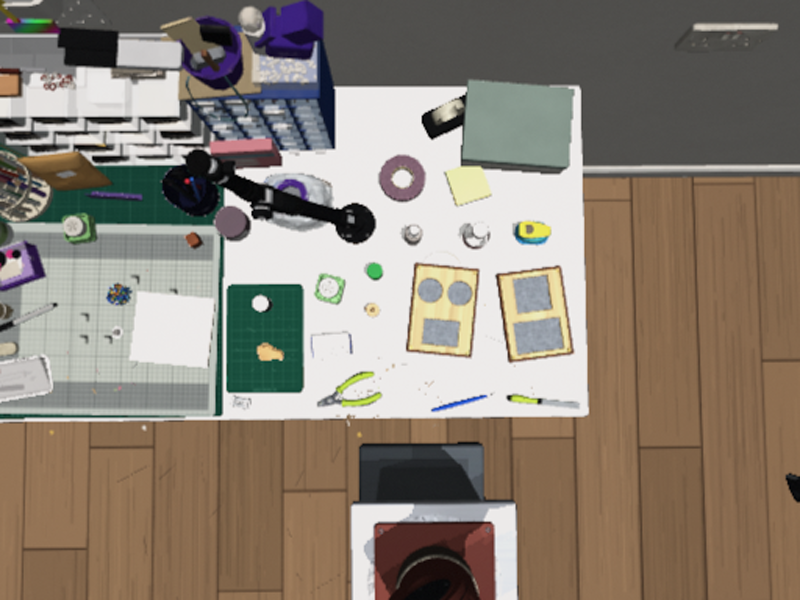

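View pics/scene0.png

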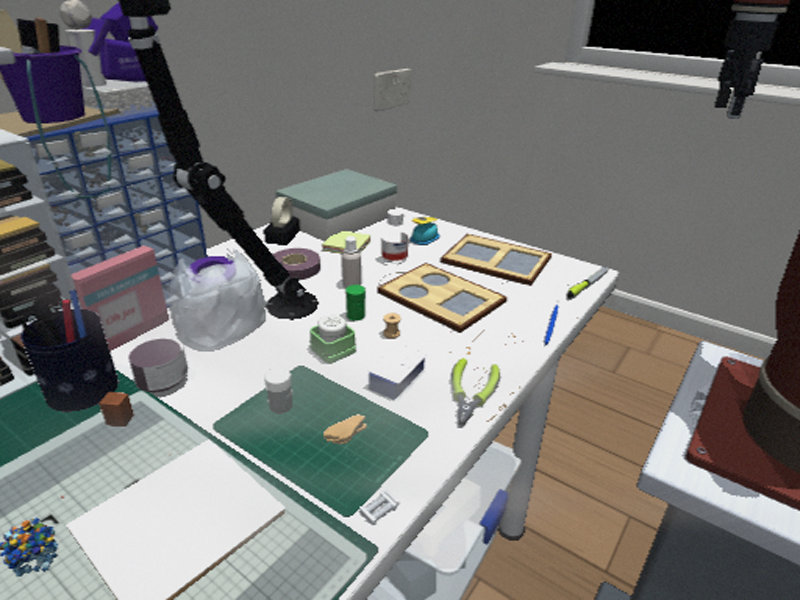

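The top view shows these stock items and trays:
- Pot with white cap at (261,303), on the mat. The green cylinder at (374,271) is its look-alike.
- Fish at (270,352).
- Push punch at (330,288). A second green punch-like thing at (78,228) is on the far left.
- Cards at (331,345).
- Slim bottle at (412,233), thinner bottle at (475,235), lever punch at (533,232).
- Paint tray at (443,310), card tray at (536,313).

I'll confirm these in enlarged crops.

```bash
python3 - <<'E'
import cv2
t=cv2.imread("pics/top0raw.png"); s=cv2.imread("pics/scene0raw.png")
def crop(im,u0,v0,w,h,k,f):
    o=cv2.resize(im[v0:v0+h,u0:u0+w],None,fx=k,fy=k,interpolation=cv2.INTER_CUBIC)
    for i in range(0,w,10): cv2.putText(o,str(u0+i),(i*k,8),0,.3,(0,0,255),1); cv2.line(o,(i*k,9),(i*k,14),(0,0,255),1)
    for j in range(0,h,10): cv2.putText(o,str(v0+j),(0,j*k+4),0,.3,(0,0,255),1)
    cv2.imwrite(f,o)
crop(t,145,135,110,105,7 if 0 else 6,"pics/c1.png")
crop(t,250,135,125,100,6,"pics/c2.png")
crop(s,130,130,225,170,3,"pics/c3.png")
E
```

```text
(no output)
```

View pics/c1.png

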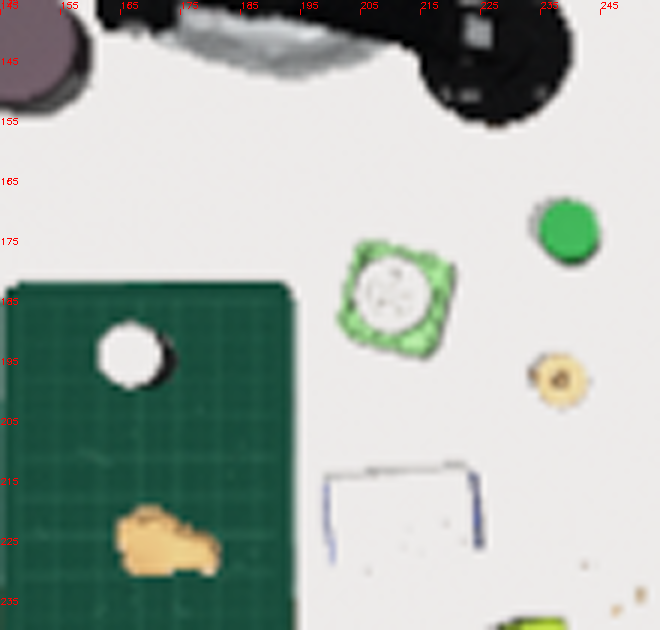

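View pics/c2.png

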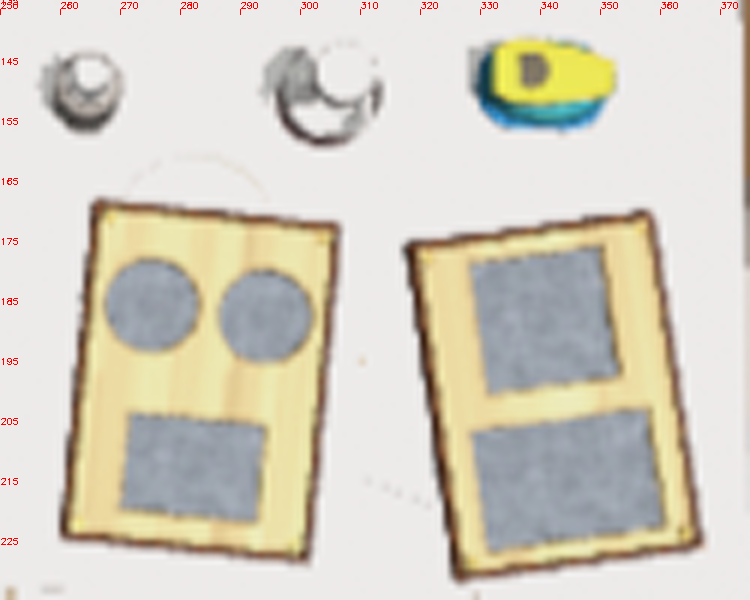

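View pics/c3.png

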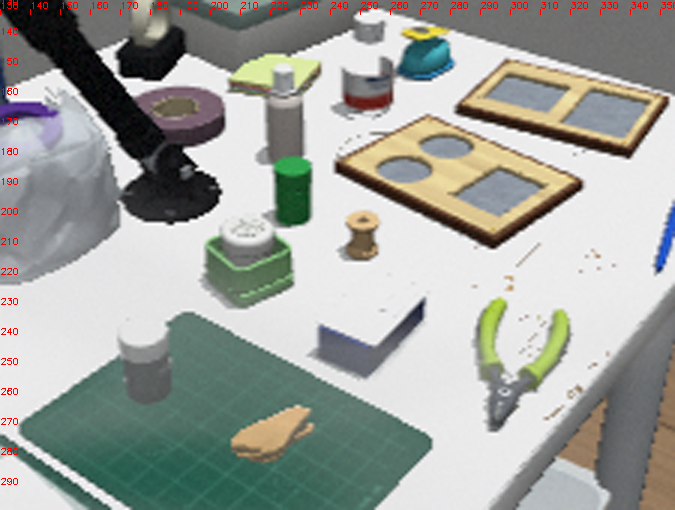

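The crops confirm the choices. The grey-black pot with a white cap at top raw (167,194) is the gesso pot; the green cylinder at (240,173) is the look-alike. The punch with the round cap is at (210.5,184), the fish at (173,225), the cards at about (212,221) and the slim bottle at (265,147). The thinner bottle has the red band. Next I'll convert these to positions and look from the wrist.

```bash
cat > h.py <<'E'
from plant import env,camera,get_calibration
import numpy as np, cv2
def quat(deg):            # tool down, fingers closing along world direction deg
    a=np.radians(deg+90)/2; return [float(np.cos(a)),float(np.sin(a)),0.,0.]
def world(c,u,v,z):       # pixel -> world point on plane z
    R,t=np.array(c["R"]),np.array(c["t"]); o=-R.T@t
    d=R.T@np.array([(u-c["cx"])/c["fx"],(v-c["cy"])/c["fy"],1]); return o+d*(z-o[2])/d[2]
def proj(c,X):
    p=np.array(c["R"])@np.asarray(X,float)+np.array(c["t"]); return c["fx"]*p[0]/p[2]+c["cx"],c["fy"]*p[1]/p[2]+c["cy"]
def crop(im,u0,v0,w,h,k,f):
    o=cv2.resize(im[v0:v0+h,u0:u0+w],None,fx=k,fy=k,interpolation=cv2.INTER_CUBIC)
    for i in range(0,w,20): cv2.putText(o,str(u0+i),(int(i*k),8),0,.3,(0,0,255),1)
    for j in range(0,h,20): cv2.putText(o,str(v0+j),(0,int(j*k)+4),0,.3,(0,0,255),1)
    cv2.imwrite(f,o)
E
python3 - <<'E'
from h import *
T=get_calibration("top");S=get_calibration("scene")
for n,u,v,z in [("pot",166.7,194.1,.048),("fish",173,225.2,.014),("punch",210.5,184.2,.049),("cardTL",199.2,214,.028),("cardTR",222.5,212.2,.028),
 ("bottle",265.3,146.7,.086),("lampbase",227,143,.01),("r1",275.4,185.8,.01),("r2",294.3,187.5,.01),("obl",282.1,213,.01),("Ptray",283.5,198.5,.01),("Ctray",342.3,200.8,.01),("sq",340.9,188.4,.01),("cobl",344.8,215,.01)]:
    print(n,world(T,u,v,z).round(4))
def tri(a,b):
    A=lambda c:np.array([[c["fx"],0,c["cx"]],[0,c["fy"],c["cy"]],[0,0,1]])@np.c_[c["R"],c["t"]]
    X=cv2.triangulatePoints(A(T),A(S),np.array(a,float)/1.5625,np.array(b,float)/1.5625); return (X[:3]/X[3]).ravel().round(3)
print("lamp elbow",tri((263,203),(205,180)),"top",tri((198,165),(150,30)))
for p in [(.55,.1,.33),(.55,.1,.36),(.6,-.15,.33)]:
  for d in (0,90,180,270):
    q=env.inverse_kinematics(p,quat(d)); print(p,d,None if q is None else np.round(q,2))
E
```

```text
pot [0.5356 0.324  0.048 ]
fish [0.4433 0.3114 0.014 ]
punch [0.5638 0.1945 0.049 ]
cardTL [0.4763 0.2306 0.028 ]
cardTR [0.481  0.1608 0.028 ]
bottle [0.6684 0.0322 0.086 ]
lampbase [0.6934 0.1474 0.01  ]
r1 [5.606e-01 3.000e-04 1.000e-02]
r2 [ 0.5549 -0.0574  0.01  ]
obl [ 0.4774 -0.0192  0.01  ]
Ptray [ 0.5215 -0.024   0.01  ]
Ctray [ 0.513  -0.2034  0.01  ]
sq [ 0.551  -0.1999  0.01  ]
cobl [ 0.4697 -0.2102  0.01  ]
lamp elbow [0.686 0.281 0.245] top [0.697 0.328 0.412]
(0.55, 0.1, 0.33) 0 [ 0.42  0.19 -0.78  1.5   0.13  1.51 -0.36]
(0.55, 0.1, 0.33) 90 [ 0.45  0.19 -0.82  1.5   0.14  1.51  1.2 ]
(0.55, 0.1, 0.33) 180 None
(0.55, 0.1, 0.33) 270 [ 0.42  0.19 -0.79  1.5   0.13  1.51 -1.93]
(0.55, 0.1, 0.36) 0 [ 0.42  0.18 -0.79  1.44  0.13  1.57 -0.36]
(0.55, 0.1, 0.36) 90 [ 0.44  0.19 -0.82  1.44  0.14  1.57  1.21]
(0.55, 0.1, 0.36) 180 None
(0.55, 0.1, 0.36) 270 [ 0.43  0.18 -0.79  1.44  0.13  1.57 -1.93]
(0.6, -0.15, 0.33) 0 [ 0.53  0.27 -0.46  1.37  0.12  1.53  0.09]
(0.6, -0.15, 0.33) 90 [ 0.61  0.29 -0.56  1.36  0.15  1.54  1.63]
(0.6, -0.15, 0.33) 180 [-0.69  0.43  1.22  1.43 -0.4   1.56 -2.64]
(0.6, -0.15, 0.33) 270 [ 0.42  0.26 -0.32  1.37  0.08  1.52 -1.46]
```

```bash
python3 - <<'E'
from h import *
import pickle
env.goto([.50,.22,.36],quat(0)); 
c=get_calibration("wrist"); im=camera("wrist")[:,:,::-1]; pickle.dump((c,im),open("w1.pkl","wb"))
crop(im,0,0,512,384,1.56,"pics/w1.png")
print(c["fx"],c["R"].round(2),-c["R"].T@c["t"],env.read_tool_pos(),env.read_time_s())
E
```

```text
285.8667870979128 [[ 1.   -0.   -0.  ]
 [-0.   -0.96  0.29]
 [-0.   -0.29 -0.96]] [0.50062146 0.29443165 0.50450341] [0.50043156 0.21918747 0.3598173 ] 3.175
```

View pics/w1.png

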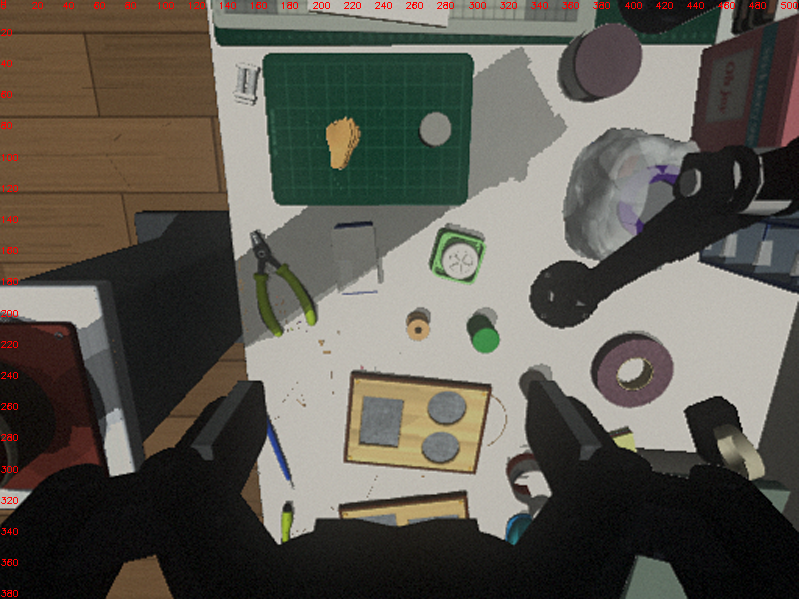

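The wrist view (right is +x, down is −y) shows the fish at raw (219,91), the pot at (279,82), the card packet at (229,165), the punch at (293,164) and the paint tray. I'll enlarge the fish and cards to get their yaws.

```bash
python3 - <<'E'
from h import *
import pickle
c,im=pickle.load(open("w1.pkl","rb"))
u0,v0,w,h,k=190,65,135,130,4.4
crop(np.clip(im.astype(float)*1.3,0,255).astype(np.uint8),u0,v0,w,h,k,"pics/w1c.png")
# fish mask
hsv=cv2.cvtColor(im,cv2.COLOR_BGR2HSV); m=cv2.inRange(hsv,(8,60,90),(28,255,255)); m[:, :200]=0;m[:,240:]=0;m[:65]=0;m[115:]=0
P=np.argwhere(m)[:,::-1]; W=np.array([world(c,u,v,.010)[:2] for u,v in P],np.float32)
print(len(W),W.mean(0),cv2.minAreaRect(W))
d=W-W.mean(0);ev,V=np.linalg.eigh(np.cov(d.T));print(ev**.5,V[:,1],np.degrees(np.arctan2(V[1,1],V[0,1])))
E
```

```text
502 [0.44354823 0.31752378] ((0.4459661543369293, 0.3154967129230499), (0.03508853167295456, 0.04933236166834831), 7.889553546905518)
[0.00819989 0.01283894] [0.26176862 0.96513066] 74.82496855999567
```

View pics/w1c.png

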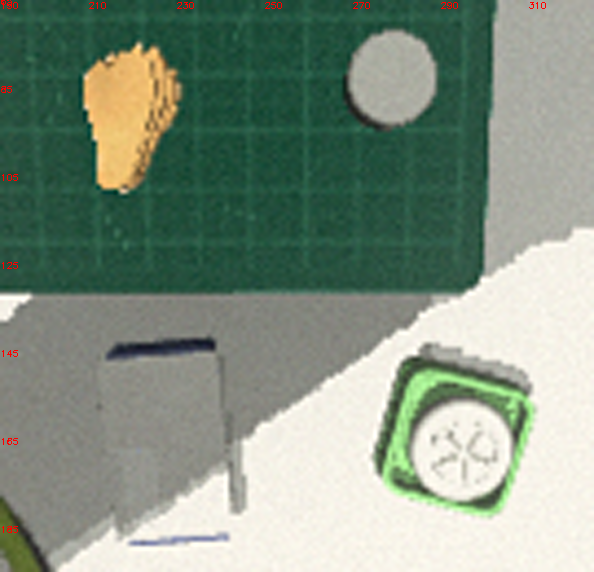

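```bash
cat >> h.py <<'E'
PT=(np.array([.5214,-.0238]),-5.8); CT=(np.array([.5126,-.2042]),7.5)
def nest(tray,x,y):
    a=np.radians(tray[1]); return tray[0]+[x*np.cos(a)-y*np.sin(a),x*np.sin(a)+y*np.cos(a)]
def pick(xy,phi,z,o=.85,squeeze=30,up=.2):
    env.command_gripper(o); env.goto([*xy,z+.12],quat(phi)); env.movel([*xy,z],speed=.12)
    env.command_gripper(0.,squeeze); env.movel([*xy,up],speed=.15)
    print("held",env.read_grip_width()*85,env.read_grasp_force(),"F",env.read_ft_force().round(1),env.read_time_s())
def place(xy,phi,z,o,up=.2):
    env.goto([*xy,z+.06],quat(phi)); env.movel([*xy,z+.012],speed=.12); env.movel([*xy,z],speed=.03)
    print("down F",np.round(env.read_ft_force(),1),env.read_tool_pos())
    env.command_gripper(o); env.movel([*xy,up],speed=.2); print("t",env.read_time_s())
E
python3 - <<'E'
from h import *
import pickle
c,_=pickle.load(open("w1.pkl","rb")); S=get_calibration("scene");T=get_calibration("top")
f=lambda x,y,z:world(c,190+x/4.4,65+y/4.4,z)[:2].round(4)
print("cards",[f(*p,.028) for p in [(107,357),(216,350),(238,530),(122,538)]], "blue line z28",f(130,543,.028),f(228,537,.028))
print("pot",f(392,77,.048),"punch cap",f(464,450,.049))
print("punch top corners",[f(*p,.032) for p in [(410,365),(533,402),(495,515),(380,475)]])
print("bottle base",world(S,225,182.5,0),"capS",world(S,224.5,152.5,.086),"body",world(T,264.5,150.3,.06))
for xy in [(.445,.3135),(.536,.324),(.564,.1945),(.668,.032),(.456,.195),nest(CT,-43,0),nest(PT,-44,0)]:
  print(xy,[d for d in range(-30,180,15) if all(env.inverse_kinematics([*xy,z],quat(d)) is not None for z in(.01,.2))])
E
```

```text
cards [array([0.4348, 0.2294]), array([0.476, 0.232]), array([0.4834, 0.1616]), array([0.4376, 0.1584])] blue line z28 [0.4407 0.1564] [0.4794 0.1587]
pot [0.5384 0.3265] punch cap [0.5678 0.1978]
punch top corners [array([0.5488, 0.2267]), array([0.5957, 0.2126]), array([0.5834, 0.1685]), array([0.5384, 0.1845])]
bottle base [0.66533023 0.0397441  0.        ] capS [0.66721173 0.03673118 0.086     ] body [0.66203805 0.03388604 0.06      ]
(0.445, 0.3135) [-30, -15, 0, 15, 30, 45, 60, 75, 90, 105, 120, 135, 150, 165]
(0.536, 0.324) [-30, -15, 0, 15, 30, 45, 60, 75, 90, 105, 120, 135, 150, 165]
(0.564, 0.1945) [-30, -15, 0, 15, 30, 45, 60, 75, 90, 105, 120, 135, 150, 165]
(0.668, 0.032) [-30, -15, 0, 15, 30, 45, 60, 75, 90, 105, 120, 135, 150, 165]
(0.456, 0.195) [-30, -15, 0, 15, 30, 45, 60, 75, 90, 105, 120, 135, 150, 165]
[-42.11952904  -5.81682627] []
[-43.25335119   4.42267708] []
```

```bash
sed -i 's/a=np.radians(tray\[1\]); /a=np.radians(tray[1]); x,y=x\/1e3,y\/1e3; /' h.py; python3 - <<'E'
from h import *
pick([.537,.325],0,.016,o=.8)
place(nest(PT,36,29),PT[1],.016+.005,.55)
env.goto([.45,.31,.3],quat(-13))
c=get_calibration("wrist"); im=camera("wrist")[:,:,::-1]
p=proj(c,[.445,.315,.014]); q=proj(c,[*nest(PT,36,29),.052]); print(p,q)
crop(im,0,0,512,384,1.56,"pics/w2.png"); t=camera("top")[:,:,::-1]; crop(t,255,165,60,70,8,"pics/t2.png")
import pickle; pickle.dump((c,im),open("w2.pkl","wb"))
hsv=cv2.cvtColor(im,cv2.COLOR_BGR2HSV); m=cv2.inRange(hsv,(8,60,90),(28,255,255)); u,v=map(int,p)
n=np.zeros_like(m); n[max(v-50,0):v+50,u-50:u+50]=m[max(v-50,0):v+50,u-50:u+50]
W=np.array([world(c,a,b,.012)[:2] for b,a in np.argwhere(n)],np.float32); print(len(W),W.mean(0),W.min(0),W.max(0),cv2.minAreaRect(W))
E
```

```text
held 29.117617624577115 29.617137014865875 F [-0.2  1.1 -0.2] 7.4333
down F [ 0.8  0.  -0.3] [0.56009165 0.00146877 0.0209492 ]
t 11.1917
(np.float64(249.1680650511352), np.float64(153.72153341966512)) (np.float64(359.4527604967163), np.float64(323.8420098388883))
360 [0.44306523 0.3145891 ] [0.4290356  0.28904456] [0.46154568 0.33983517] ((0.4463256597518921, 0.31490668654441833), (0.033252812922000885, 0.04904186725616455), 7.003604888916016)
```

View pics/t2.png

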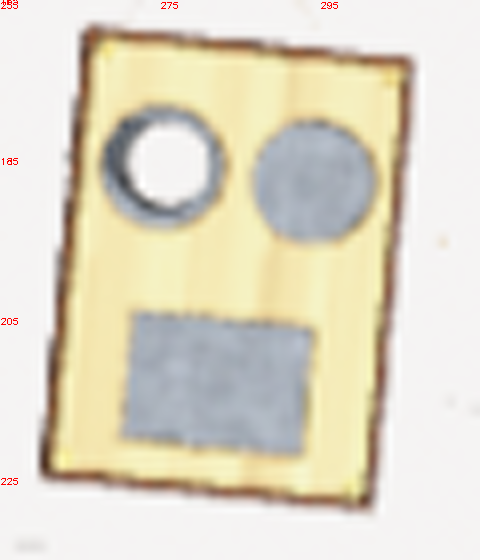

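View pics/w2.png

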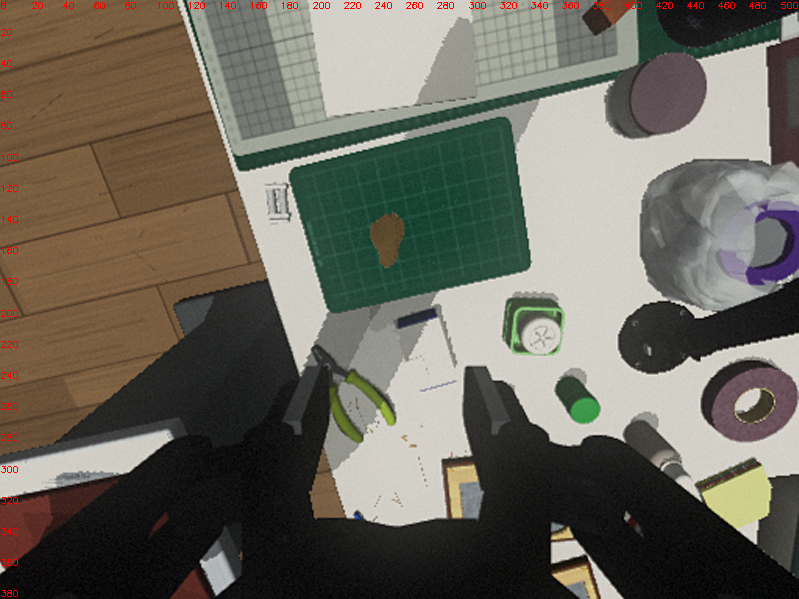

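The pot sits in the upper-left round nest (cap at raw (276,185)). In the wrist view at φ=−13° the fish points straight down the image at (248,153), so its axis matches the grasp.

```bash
python3 - <<'E'
from h import *
T=get_calibration("top"); print("pot",world(T,276.4,185.4,.052),nest(PT,36,29))
pick([.4464,.3192],-13,.005,o=.75)
place(nest(PT,-44,4.5),PT[1],.0095,.6)
t=camera("top")[:,:,::-1]; crop(t,255,165,60,70,8,"pics/t3.png")
pick([.667,.035],0,.036,o=.8)
place(nest(PT,36,-29),PT[1],.036+.005,.57)
env.goto([.457,.194,.3],quat(4))
t=camera("top")[:,:,::-1]; crop(t,255,125,60,110,5,"pics/t4.png")
E
python3 -c "
import cv2,numpy as np
a=cv2.imread('pics/t3.png');b=cv2.imread('pics/t4.png')
o=np.zeros((560,790,3),np.uint8);o[:a.shape[0],:480]=a;o[:b.shape[0],485:785]=b;cv2.imwrite('pics/t34.png',o)"
```

```text
pot [ 5.58444078e-01 -5.21411378e-04  5.20000000e-02] [0.56014634 0.00141351]
held 28.781040006782455 29.599726740270853 F [0.6 0.1 0.5] 16.65
down F [ 0.1 -0.4 -0.6] [ 0.47802481 -0.01484564  0.0094612 ]
t 20.5417
held 31.345677034442296 29.633301532594487 F [0.9 1.1 0.1] 24.5833
down F [-0.  -0.2 -0.8] [ 0.55423089 -0.05628462  0.04097199]
t 27.675
```

View pics/t34.png

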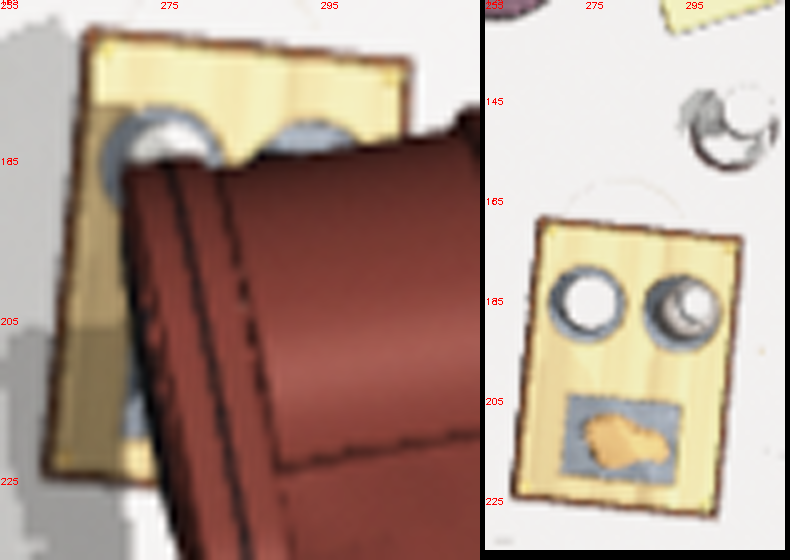

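All three painting items sit in their nests: pot at (274,185), bottle at (294,188), fish centred in the oblong at about (282,213). Next come the cards and the punch.

```bash
python3 - <<'E'
from h import *
pick([.457,.194],4,.010,o=1.0)
place(nest(CT,-43,0),CT[1],.0148,.75)
pick([.566,.196],-16,.012,o=1.0)
place(nest(CT,39,0),CT[1],.0165,.8)
env.goto([.5,.15,.35],quat(0))
t=camera("top")[:,:,::-1]; crop(t,255,125,120,110,6,"pics/t5.png")
s=camera("scene")[:,:,::-1]; crop(s,195,125,165,100,4.8,"pics/s5.png")
E
```

```text
held 44.31407812151419 30.675816535949707 F [ 0.4  0.3 -0.8] 33.0417
down F [-0.8 -0.4 -1.5] [ 0.4698942  -0.20982936  0.01467001]
t 37.1
held 49.33317308716933 31.287418552528834 F [-0.3 -0.3 -0.6] 41.9833
down F [-2.  -1.1  3.6] [ 0.5512709  -0.19928403  0.01667019]
t 46.0083
```

View pics/t5.png

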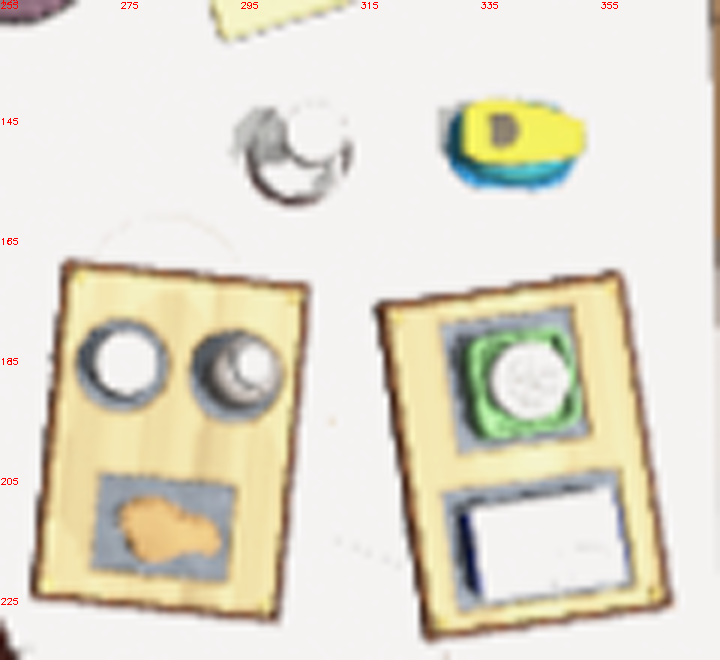

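View pics/s5.png

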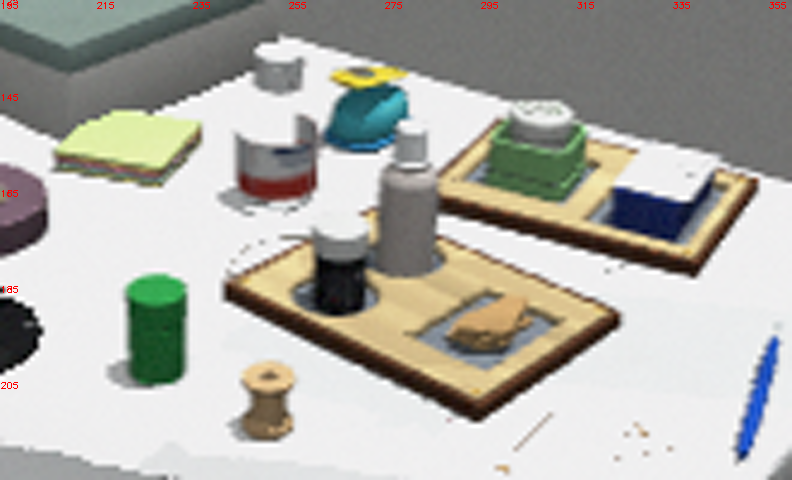

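```bash
python3 - <<'E'
from h import *
T=get_calibration("top")
def loc(tr,x,y,z):
    d=world(T,255+x/6,125+y/6,z)[:2]-tr[0]; a=np.radians(tr[1]); return (np.array([d@[np.cos(a),np.sin(a)],d@[-np.sin(a),np.cos(a)]])*1e3).round(1)
print("cards",loc(CT,551,546,.032),[loc(CT,*p,.032) for p in [(478,508),(614,487),(632,585),(485,603)]],"punch cap",loc(CT,531,380,.053))
print("fish",loc(PT,169,529,.018),"pot",loc(PT,127,364,.052),"bottle cap",loc(PT,256,367,.09))
E
```

```text
cards [-46.8  -1.3] [array([-22.9,  32. ]), array([-22., -37.]), array([-71.6, -38.5]), array([-70.2,  35.6])] punch cap [35.9  0.6]
fish [-44.6  -2.6] pot [33.6 27.5] bottle cap [ 34.8 -32.4]
```

The top and scene views show every item upright inside its nest, within about 4 mm of centre. The thinner bottle and lever punch are untouched.

```bash
python3 -c "
from plant import env
env.dwell(0.5); print(env.finish_job(),env.read_time_s())"
```

```text
the job is handed in; nothing more can be done
the job is handed in; nothing more can be done
```

Both kits are made up and handed in after about 48 s of robot time: all five items are upright in their nests, within about 4 mm of centre by the camera. The thinner bottle and lever punch were not touched; the judging result was not shown.

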